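# Clamp a seal stone in the carving bed with the T-handle key

### The arm

A 6-joint arm with a two-finger parallel gripper is mounted at the origin on the work surface. World frame = base frame: x ahead of the robot, y to its left, z up, the work surface at z = 0. Lengths are in m, angles in rad, forces in N, time in s.
With the tool pointing down it reaches from about 0.3 to 0.75 m from the base axis. Payload 8.5 kg.
Tool frame: the origin (TCP) lies midway between the tips of the shut fingers; the grasp point (between the pads) lies 19 mm behind it; y points along the fingers, x is the direction in which the jaws open and shut, and the axes are right-handed (so a half turn about y gives the same grasp; the last joint's range is limited). The gripper opens to 85 mm and grips with 20 to 120 N. Pads are 22 mm wide; open, the fingers measure 114 mm over their backs; the gripper's body (76 mm by 85 mm) begins 54 mm behind the grasp point. The pads swing forward as they close: fully open they stand 13 mm farther back than shut.
Start: joints at [-1.432, 0.381, 1.297, -0, 1.464, -0.215], TCP at [0.191, -0.516, 0.231] pointing down, gripper open.
Joint ranges: [-3.11, 3.11], [-0.89, 2.33], [0.22, 2.48], [-1.42, 4.56], [0.17, 2.85], [-2.88, 2.88]. Speed limits (rad/s): [2.39, 2.39, 3.14, 3.14, 3.14, 3.14].

### API

Orientations are given as a unit quaternion [w, x, y, z].
In Python, from rig import robot gives the robot as it stands.
- The arm moves only by the shell command python3 -m creep 'ROWS' [OPENING] [FORCE]. ROWS is JSON, a list of rows, each a list of 6 numbers: the shift along the world's x, y, z normalised to -1 to 1, where 1 is 0.1 m, then the turn, a rotation vector about the world's x, y, z normalised to -1 to 1, where 1 is 2 pi rad. In form: [[x, y, z, wx, wy, wz], ...]. A call has 1 to 8 rows; each row is the pose to reach, as a shift and turn from the pose commanded when the call began, turning the shorter way round; what a row does not reach only later rows make up. A row lasts 1/10 s, in which the tool goes at most 50 mm and 8.59 degrees, less where a joint would pass 70% of its speed; a pose out of reach is approached as far as the arm can. A call with a number of a shift or a turn outside -1 to 1 is refused whole. A call with a gripper value outside its range is refused whole. OPENING is the gripper's target within -1 to 1 (fully open at 1, half-way at 0, shut at -1), set as the call begins (- or left out, the last holds). The fingers move at their own pace and stop on an object; FORCE is the grip in N (left out, the last holds). Time passes only in rows, so rows that repeat a pose let the fingers close. It gives the time, the measured TCP pose, the force and the opening at its end, in the units of the state.
- robot.get_obs(): the state, without advancing time (a new reading comes with each control period).
- robot.read_camera(name): name is "scene" or "top" or "wrist"; returns a dict with "pixels" (384x512x3 uint8, red, green, blue), "fx", "fy", "cx", "cy" (pixels), "rvec" (rotation vector, rad) and "tvec" (3), from world to camera coordinates, as OpenCV has them. Camera axes: x right, y down, z forward; pixel columns grow to the right and rows downward; lengths in m; the calibration is good to about 2 mm. A picture is of the moment at which its call begins. There is no depth.
- robot.finish_job(): hands the job in, once; it reports no verdict.
Trained networks look in the newest picture that a camera, given by its name, has taken for a name from the list of things; names that differ only in an ending like _2 or _b are one class to them, and where a whole thing is asked for, a point or a joint stands for the part that bears it (a point fixed in the world has none). Each returns a list of dicts, best first, with "conf" (0 to 1); they miss things now and then, are a little off and sometimes report something else, mostly with a low value. They report only what shows in the picture. A call takes as long as a camera call. They do not tell look-alikes from the thing itself.
- robot.spot_in(camera, thing): "rect" ([centre column, centre row, width, height] in pixels, round what is visible of it).
- robot.landmark_of(camera, thing): "pixel" ([column, row] in pixels: a listed point, or the origin of a listed thing).
The state is a dict: "time": time; "q": joint angles; "joint_velocities": joint speeds; "joint_efforts": joint torques, N m; "eef_pos": TCP position; "ee_rot": TCP orientation; "force": force on the tool from outside, world axes, zero at the start; "wrist_torque": the same for the moment, N m; "gripper_width": finger opening in m.
Only numpy, scipy, OpenCV 4.12 (cv2) and the standard library are available. Lean on these libraries where they do the work, as an engineer would, in place of code of your own. Each camera call takes 0.05 s, during which the arm holds its last target.

### The job

Take the red T-handle key from its wooden holder, fit its square end fully into the brass socket of the seal-carving bed and turn it clockwise all the way, so that the sprung jaw grips the green seal stone. Then stand the key back in its holder, collar down on the wood, and let go. Leave the other things on the table where they are.

Things in the scene. Friction and masses are not known exactly. Their poses are not given: they have to be found in the camera images.
- key: Steel T-handle key, 112 mm tall, hanging upright in the holder. Origin: centre of the lower end of its square stem; z up along the stem; x along the T bar. Square stem 14 x 14 mm (sides along x and y) from the end up to 70 mm, its last 4 mm reduced to 10 x 10 mm; dark collar 36 mm across from 70 to 76 mm; round neck 14 mm across; red T bar 90 mm long (x), 14 mm wide (y), 16 mm high, centred 104 mm above the origin. About 0.22 kg.
- holder_mouth (a point): Centre of the mouth of the holder, on its top face, 80 mm above the table. The holder is a pale wooden block 64 x 64 x 80 mm, fixed, with a 24 x 24 mm square hole right through it, sides parallel to the block's sides (x and y of this point). The key hangs in it by its collar, so its lower end is 70 mm below this point; it stands at any yaw that lets the 14 mm stem into the hole. Holder and ink bottle may have changed places.
- socket_mouth (a point): Centre of the square socket's mouth in the brass screw head, level with the top of the bed, 60 mm above the table. The socket is 16 x 16 mm and 18 mm deep with a flat floor; its sides lie along x and y of this point, which turn with the head; z is up. The head (37 mm across) lies flush in the bed, so fingers cannot hold it. A white line on the head lies on +y of this point.
- cam (a joint): Turn of the brass head, rad: starts at 0 to 0.3 (white line at or near the green dot), grows as it is turned clockwise seen from above, hard stop at 1.57 (white line at the red dot, towards the stone). It moves the jaw 7 mm per rad; the jaw meets the stone part of the way and its spring then adds load. It needs about 0.2 to 0.35 N m and stays where it is left. The key has about 0.15 rad of play in the socket each way.
- bed: Fixed dark wooden seal-carving bed 175 x 90 x 60 mm. Origin: on the table, 100 mm from its socket end; x runs along it from the socket end (socket at x = -60 mm) to the fixed jaw end (jaw face at x = 42 mm), z up. Between the jaws, on a floor 20 mm above the table, stands the stone.
- stone: Green seal stone, 30 x 30 x 55 mm, standing loose between the jaws of the bed. Origin: centre of its underside; z up.
- pad: Aluminium sprung jaw pad 8 x 40 x 34 mm that presses on the stone. Origin: its centre; x as the bed's.
- ink_bottle: Black square ink bottle 55 x 75 x 125 mm with a red cap to 159 mm height. Bystander. Origin: centre of its underside.
- ink_stone: Dark ink stone slab 90 x 130 x 24 mm. Bystander. Origin: centre of its underside.
- paste_dish: Blue round lidded dish, 72 mm across, 36 mm high. Bystander. Origin: centre of its underside.
- spare_seal0: Spare brown seal stone 26 x 26 x 50 mm. Bystander. Origin: centre of its underside.
- spare_seal1: Spare amber seal stone 26 x 26 x 50 mm. Bystander. Origin: centre of its underside.
Things that resemble listed ones, but are neither listed nor needed, are in the scene too. Of the things that look like the part that bears holder_mouth, take the one that is farthest to the robot's right at the start. There is more than one size of the key; the job needs the larger.

How it is judged:
By the outcome, as a careful person would: the job done as asked, in the order asked, and still so for the second after the job is handed in, with the robot touching nothing.
It also fails if it takes over 50 s, if anything falls off the work surface, if the arm or the gripper's body presses on something with over 40 N, if the wrist force passes 120 N, or if a joint passes its speed limit or range.

## Working session

There is one attempt and no reset: what is moved stays moved. The work goes in short steps, Python scripts to look and compute and a shell command to move; the robot and the scene stay as the last step left them, time stands still between calls to the robot, and variables do not carry over. Pictures are saved under pics/ and viewed, and the job is handed in when it is done.

```bash
ls; mkdir -p pics; cat > h.py <<'E'
import numpy as np, cv2
from rig import robot
def cam(n,f=None):
    c=robot.read_camera(n)
    if f: cv2.imwrite('pics/'+f,cv2.cvtColor(c['pixels'],cv2.COLOR_RGB2BGR))
    return c
def K(c): return np.array([[c['fx'],0,c['cx']],[0,c['fy'],c['cy']],[0,0,1.]])
def ray(c,p):
    R=cv2.Rodrigues(np.array(c['rvec'],float))[0]; t=np.array(c['tvec'],float)
    o=-R.T@t; d=R.T@np.array([(p[0]-c['cx'])/c['fx'],(p[1]-c['cy'])/c['fy'],1]); return o,d/np.linalg.norm(d)
def atz(c,p,z):
    o,d=ray(c,p); return o+d*(z-o[2])/d[2]
def tri(obs):
    A=np.zeros((3,3));b=np.zeros(3)
    for c,p in obs:
        o,d=ray(c,p);M=np.eye(3)-np.outer(d,d);A+=M;b+=M@o
    x=np.linalg.solve(A,b)
    res=[np.linalg.norm((np.eye(3)-np.outer(d,d))@(x-o)) for o,d in (ray(c,p) for c,p in obs)]
    return x,res
def proj(c,X):
    return cv2.projectPoints(np.array(X,float).reshape(-1,3),np.array(c['rvec'],float),np.array(c['tvec'],float),K(c),None)[0].reshape(-1,2)
E
python3 - <<'E'
from h import *
for n in ['scene','top','wrist']:
    c=cam(n,n+'0.png')
    for t in ['key','holder_mouth','socket_mouth','bed','stone','pad','ink_bottle']:
        print(n,t,[(np.round(d['pixel']).astype(int).tolist(),round(d['conf'],2)) for d in robot.landmark_of(n,t)],[(np.round(d['rect']).astype(int).tolist(),round(d['conf'],2)) for d in robot.spot_in(n,t)])
print(robot.get_obs()['time'])
E
```

```text
pics
scene key [([323, 212], 0.73)] [([356, 212, 27, 32], 0.95), ([325, 195, 14, 36], 0.8), ([304, 312, 18, 32], 0.61)]
scene holder_mouth [([353, 220], 0.95), ([364, 321], 0.94), ([390, 266], 0.84)] [([363, 330, 55, 70], 0.86), ([385, 278, 50, 62], 0.76), ([349, 236, 47, 57], 0.66)]
scene socket_mouth [([265, 155], 0.47)] [([266, 156, 10, 8], 0.55)]
scene bed [([250, 179], 0.8)] [([252, 171, 73, 59], 0.61)]
scene stone [([244, 181], 0.82), ([169, 143], 0.45)] [([245, 173, 15, 19], 0.78)]
scene pad [([249, 170], 0.47)] [([254, 176, 3, 11], 0.4)]
scene ink_bottle [([246, 129], 0.89)] [([249, 111, 27, 54], 0.89)]
top key [([212, 236], 0.8), ([164, 224], 0.71)] [([154, 226, 21, 44], 0.82), ([208, 235, 24, 21], 0.48)]
top holder_mouth [([78, 165], 0.94), ([160, 226], 0.78), ([104, 218], 0.6)] [([162, 226, 37, 35], 0.77), ([88, 173, 49, 40], 0.77), ([109, 219, 50, 38], 0.6)]
top socket_mouth [([298, 216], 0.46)] [([296, 214, 14, 17], 0.65)]
top bed [([288, 191], 0.59)] [([290, 195, 61, 84], 0.79)]
top stone [([279, 178], 0.67)] [([287, 179, 24, 22], 0.53)]
top pad [([283, 190], 0.65)] [([286, 189, 18, 11], 0.53)]
top ink_bottle [([374, 244], 0.63)] [([386, 246, 53, 29], 0.64), ([285, 179, 20, 21], 0.2)]
wrist key [] []
wrist holder_mouth [] []
wrist socket_mouth [] []
wrist bed [] []
wrist stone [] []
wrist pad [] []
wrist ink_bottle [] []
2.25
```

View pics/scene0.png

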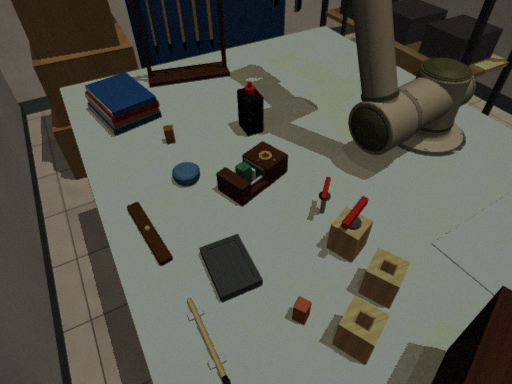

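View pics/top0.png

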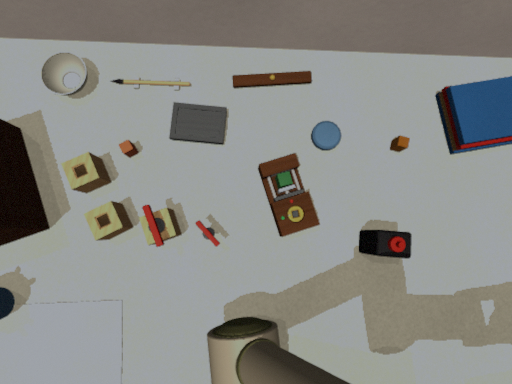

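View pics/wrist0.png

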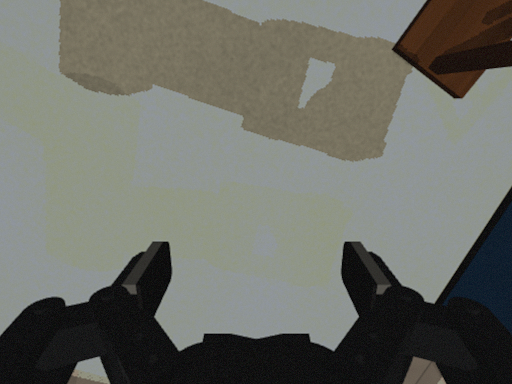

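```bash
python3 - <<'E'
from h import *
s=cam('scene');t=cam('top')
print(proj(s,[0,0,0]),proj(t,[[0,0,0],[.5,0,0],[0.5,-.3,0],[0.5,.3,0]]))
for n,a,b in [('hA',(353,220),(160,226)),('hB',(390,266),(104,218)),('hC',(364,321),(78,165)),('sock',(265,155),(298,216)),('stone',(244,181),(284,179)),('smallkey',(325,183),(207,235)),('bigkey bar',(356,212),(152,225))]:
    x,r=tri([(s,a),(t,b)]);print(n,x.round(3),np.round(r,4))
for n in('scene0','top0'):
    im=cv2.imread(f'pics/{n}.png')
    cr=im[170:370,290:420] if n=='scene0' else im[120:260,50:240]
    cv2.imwrite(f'pics/{n}c.png',cv2.resize(cr,None,fx=3 if n=='scene0' else 4,fy=3 if n=='scene0' else 4,interpolation=cv2.INTER_CUBIC))
im=cv2.imread('pics/top0.png')[145:245,245:335];cv2.imwrite('pics/bed0.png',cv2.resize(im,None,fx=6,fy=6,interpolation=cv2.INTER_CUBIC))
E
```

```text
[[422.97659783 130.6087931 ]] [[256.21147785 445.79143038]
 [260.89854354 221.53657572]
 [383.36159736 224.54291845]
 [135.97458897 218.4698204 ]]
hA [0.481 0.226 0.081] [0.0026 0.0026]
hB [0.494 0.348 0.081] [0.0037 0.0037]
hC [0.609 0.41  0.087] [0.0023 0.0023]
sock [ 0.514 -0.083  0.05 ] [0.001 0.001]
stone [ 0.6   -0.05   0.023] [0.0033 0.0033]
smallkey [0.468 0.118 0.093] [0.0033 0.0033]
bigkey bar [0.484 0.233 0.115] [0.0004 0.0004]
```

View pics/top0c.png

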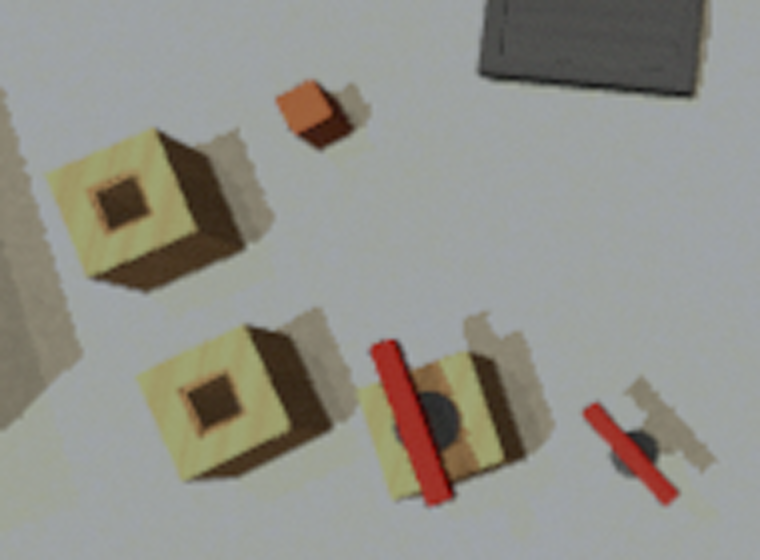

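View pics/scene0c.png

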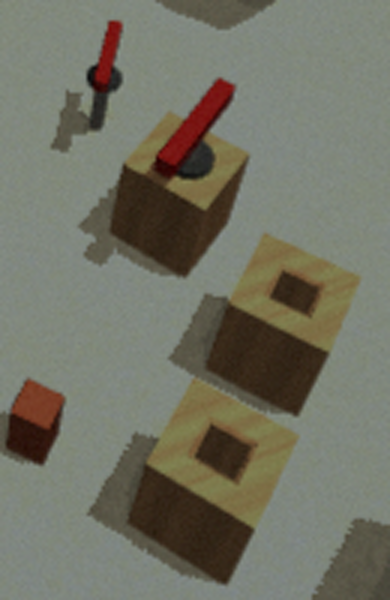

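View pics/bed0.png

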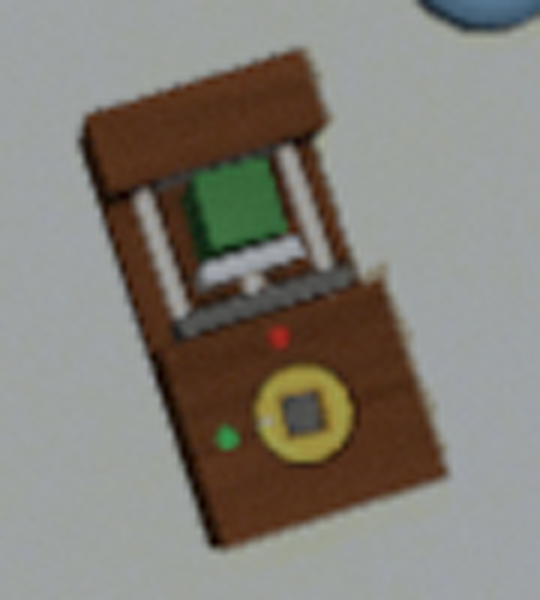

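Holder candidates in the top view are (162,226), (109,219) and (88,173). The first has the smallest y (0.226), so it is the rightmost, and it bears the larger key (bar at 152,225). The key at (208,235) is the smaller look-alike. The enlarged crop confirms this.

```bash
python3 - <<'E'
from h import *
from scipy.spatial.transform import Rotation as R
o=robot.get_obs();q=o['ee_rot'];r=R.from_quat([q[1],q[2],q[3],q[0]]);print(r.as_matrix().round(3),o['eef_pos'],o['time'])
s=cv2.imread('pics/top0.png')
class C(dict):pass
t=cam('top');w=cam('wrist')
Rw=cv2.Rodrigues(np.array(w['rvec']))[0];print('wristcam pos',-Rw.T@np.array(w['tvec']),Rw[2],w['fx'])
# bar ends from crop px/4+offset
for p in [(385,347),(440,500)]:
    print(atz(t,(p[0]/4+50,p[1]/4+120),.122))
E
python3 -m creep '[[0.3,0.5,0.1,0,0,0],[0.3,1,0.3,0,0,0]]' 1 100
```

```text
[[ 0.346 -0.     0.938]
 [-0.938  0.     0.346]
 [-0.    -1.     0.   ]] [ 0.19054355 -0.51589763  0.23130647] 2.35
wristcam pos [ 0.26393329 -0.49128758  0.37361955] [-0.28237605 -0.10400818 -0.95364882] 294.01657294461023
[0.52111829 0.24550692 0.122     ]
[0.44332031 0.21263022 0.122     ]
time: 2.65
eef_pos: [0.2205, -0.4259, 0.256]
ee_rot: [0.581, -0.579, 0.405, -0.404]
force: [0.1, 0.1, 0.2]
gripper_width: 0.0851
```

```bash
python3 -m creep '[[0.4,0.5,0.1,0,0,0],[0.4,1,0.2,0,0,0]]' 
python3 -m creep '[[0.4,0.5,0,0,0,0],[0.5,1,0,0,0,0]]' 
python3 -m creep '[[0.3,0.5,0,0,0,0],[0.5,1,0,0,0,0]]' 
python3 -m creep '[[0.2,0.5,0,0,0,0],[0.4,1,0,0,0,0]]' 
python3 -m creep '[[0.2,0.5,0,0,0,0],[0.4,1,0,0,0,0]]'  
```

```text
time: 2.85
eef_pos: [0.2589, -0.3387, 0.2749]
ee_rot: [0.58, -0.58, 0.404, -0.404]
force: [-0.4, -0.2, 0.6]
gripper_width: 0.0854
time: 3.05
eef_pos: [0.3047, -0.2518, 0.275]
ee_rot: [-0.58, 0.58, -0.404, 0.405]
force: [-0.0, -0.7, 0.5]
gripper_width: 0.0853
time: 3.25
eef_pos: [0.3496, -0.1625, 0.2749]
ee_rot: [-0.58, 0.58, -0.404, 0.405]
force: [0.5, -0.3, 0.1]
gripper_width: 0.0855
time: 3.45
eef_pos: [0.3864, -0.0693, 0.2749]
ee_rot: [0.58, -0.58, 0.404, -0.405]
force: [1.1, -0.4, 0.3]
gripper_width: 0.0853
time: 3.65
eef_pos: [0.4236, 0.0237, 0.2749]
ee_rot: [0.58, -0.58, 0.404, -0.405]
force: [1.2, -1.0, -0.3]
gripper_width: 0.0852
```

```bash
python3 -m creep '[[0.2,0.5,0,0,0,0],[0.35,1,0,0,0,0],[0.35,1,0,0,0,0]]'; python3 - <<'E'
from h import *
c=cam('wrist','w1.png');o=robot.get_obs();print(o['eef_pos'],o['q'],o['time'])
for t in ['key','holder_mouth','socket_mouth','bed']: print(t,robot.landmark_of('wrist',t))
E
```

```text
time: 3.95
eef_pos: [0.4587, 0.1258, 0.2743]
ee_rot: [0.582, -0.581, 0.403, -0.402]
force: [0.3, -1.1, 0.7]
gripper_width: 0.0852
[0.45849646 0.12435485 0.2743016 ] [1.46832944e-02 2.17618335e-01 1.40992575e+00 4.25722017e-04
 1.51437074e+00 1.22713595e+00] 4.0
key [{'pixel': [190.7, 107.9], 'conf': 0.89}, {'pixel': [263.7, 145.0], 'conf': 0.68}]
holder_mouth [{'pixel': [70.5, 59.9], 'conf': 0.66}, {'pixel': [173.6, 115.2], 'conf': 0.62}]
socket_mouth [{'pixel': [422.1, 171.6], 'conf': 0.77}]
bed []
```

View pics/w1.png

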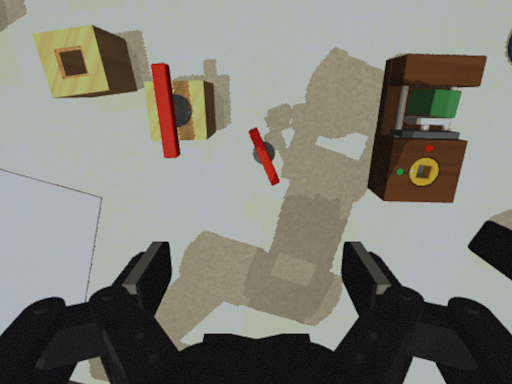

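```bash
python3 - <<'E'
from h import *
w=cam('wrist');t=cam('top');s=cam('scene')
def bars(c):
    im=c['pixels'].astype(int);m=((im[...,0]>110)&(im[...,1]<60)&(im[...,2]<70)).astype(np.uint8)
    n,l,st,ce=cv2.connectedComponentsWithStats(m)
    out=[]
    for i in range(1,n):
        if st[i,4]>60:
            ct=np.argwhere(l==i)[:,::-1].astype(np.float32); out.append((st[i,4],ce[i].round(1),cv2.boxPoints(cv2.minAreaRect(ct)).round(1).tolist()))
    return out
for c in (w,t,s):
    print(bars(c))
print(proj(w,[[.4585,.1244,.255],[.4585,.1244,.11]]))
E
```

```text
[(np.int32(1242), array([158.4, 107.6]), [[144.6999969482422, 62.20000076293945], [158.10000610351562, 60.20000076293945], [172.0, 154.10000610351562], [158.5, 156.10000610351562]]), (np.int32(509), array([259.3, 153.9]), [[243.3000030517578, 128.60000610351562], [251.8000030517578, 124.9000015258789], [275.20001220703125, 179.5], [266.6000061035156, 183.1999969482422]])]
[(np.int32(171), array([486.1, 142.2]), [[460.6000061035156, 144.8000030517578], [510.8999938964844, 136.1999969482422], [511.3999938964844, 139.5], [461.20001220703125, 148.1999969482422]]), (np.int32(170), array([397.7, 244. ]), [[391.0, 237.0], [405.0, 237.0], [405.0, 251.0], [391.0, 251.0]])]
[(np.int32(199), array([354.9, 210. ]), [[342.29998779296875, 221.39999389648438], [362.79998779296875, 194.8000030517578], [367.6000061035156, 198.39999389648438], [347.1000061035156, 225.10000610351562]])]
[[246.35012439 226.61360596]
 [250.61645559 168.96781326]]
```

```bash
python3 -m creep '[[0.15,0.5,0,0,0,0],[0.2,1,0,0,0,0],[0.2,1,0,0,0,0]]'; python3 - <<'E'
from h import *
c=cam('wrist','w2.png');o=robot.get_obs();print(o['eef_pos'],o['time'])
print(c['rvec'],c['tvec'])
for t in ['key','holder_mouth']: print(t,robot.landmark_of('wrist',t))
E
```

```text
time: 4.65
eef_pos: [0.4783, 0.2247, 0.2743]
ee_rot: [0.581, -0.581, 0.404, -0.403]
force: [0.2, -1.1, -0.2]
gripper_width: 0.0858
[0.47819955 0.22303146 0.27432166] 4.7
[-2.36646915  1.64252256  0.25458865] [0.04147444 0.45079514 0.57891215]
key [{'pixel': [254.1, 146.1], 'conf': 0.83}]
holder_mouth [{'pixel': [249.4, 159.2], 'conf': 0.96}, {'pixel': [160.3, 110.9], 'conf': 0.68}]
```

View pics/w2.png

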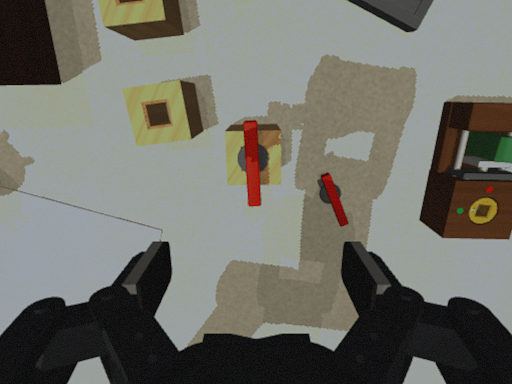

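```bash
cat >> h.py <<'E'
from scipy.optimize import least_squares
TH=np.linspace(0,2*np.pi,48,endpoint=False);DIR=np.c_[np.cos(TH),np.sin(TH)]
def redmask(c,near,win=60):
    im=c['pixels'].astype(int)
    m=((im[...,0]>85)&(im[...,0]>2.2*im[...,1])&(im[...,0]>2*im[...,2])).astype(np.uint8)
    n,l,st,ce=cv2.connectedComponentsWithStats(m)
    best=min((i for i in range(1,n) if st[i,4]>40),key=lambda i:np.hypot(*(ce[i]-near)))
    return np.argwhere(l==best)[:,::-1].astype(float),st[best,4]
def barfit(cs,x0,fixz=None,L=.09):
    sup=[]
    for c,near in cs:
        p,a=redmask(c,near); sup.append(np.max(p@DIR.T,0)+0.5*np.maximum(abs(DIR[:,0]),abs(DIR[:,1])))
    corn=np.array([[sx*L/2,sy*.007,sz*.008] for sx in(-1,1) for sy in(-1,1) for sz in(-1,1)])
    def f(v):
        ca,sa=np.cos(v[3]),np.sin(v[3]);P=corn@np.array([[ca,sa,0],[-sa,ca,0],[0,0,1]])+v[:3]
        return np.concatenate([(np.max(proj(c,P)@DIR.T,0)-s)for (c,_),s in zip(cs,sup)])
    r=least_squares(f,x0,loss='soft_l1',x_scale=[.01,.01,.01,.1]);return r.x,np.sqrt(np.mean(r.fun**2))
E
python3 - <<'E'
from h import *
w=cam('wrist');s=cam('scene');t=cam('top')
W=(w,(252,163));S=(s,(355,210));T=(t,(152,225))
for n,cs in [('W',[W]),('WS',[W,S]),('WT',[W,T]),('WST',[W,S,T]),('ST',[S,T])]:
    x,e=barfit(cs,[.48,.228,.114,.4]);print(n,x.round(4),np.degrees(x[3]).round(1),e.round(2))
print(robot.get_obs()['eef_pos'])
tops={'w':(w,robot.landmark_of('wrist','holder_mouth')[0])}
print(tops['w'][1],atz(w,tops['w'][1]['pixel'],.08))
E
```

```text
W [0.4828 0.2292 0.1014 0.4082] 23.4 0.36
WS [0.4839 0.2294 0.1105 0.4089] 23.4 7.14
WT [0.4824 0.2293 0.1001 0.4046] 23.2 7.65
WST [0.4836 0.2295 0.1099 0.4047] 23.2 8.79
ST [0.4494 0.2135 0.0848 0.5979] 34.3 9.27
[0.47834474 0.22023151 0.27483246]
{'pixel': [249.8, 158.6], 'conf': 0.66} [0.48283426 0.2278535  0.08      ]
```

```bash
python3 -m creep '[[0.05,0.09,-0.4,0,0,0.0086],[0.05,0.09,-0.8,0,0,0.0086],[0.05,0.09,-0.8,0,0,0.0086],[0.05,0.09,-0.8,0,0,0.0086]]'; python3 - <<'E'
from h import *
from scipy.spatial.transform import Rotation as R
w=cam('wrist','w3.png');
print(w['rvec'],w['tvec'])
o=robot.get_obs();q=o['ee_rot'];m=R.from_quat([q[1],q[2],q[3],q[0]]).as_matrix();print(o['eef_pos'],m.round(3),np.degrees(np.arctan2(m[1,0],m[0,0])),o['time'])
print(proj(w,[[.483,.229,.114]]))
x,e=barfit([(w,proj(w,[[.483,.229,.114]])[0])],[.483,.229,.114,.4]);print(x.round(4),np.degrees(x[3]),e)
E
```

```text
time: 5.4
eef_pos: [0.4837, 0.2301, 0.1957]
ee_rot: [0.591, -0.591, 0.389, -0.389]
force: [-0.7, 0.5, 0.9]
gripper_width: 0.0855
[-2.40326037  1.58095349  0.24353062] [0.01752388 0.482492   0.50650224]
[0.48415604 0.23027924 0.19665133] [[ 0.396  0.003  0.918]
 [-0.918  0.001  0.396]
 [ 0.001 -1.     0.003]] -66.68354896444157 5.45
[[254.09375698 196.89682398]]
[0.4817 0.2282 0.1032 0.4078] 23.363368659873835 0.3598602113311384
```

View pics/w3.png

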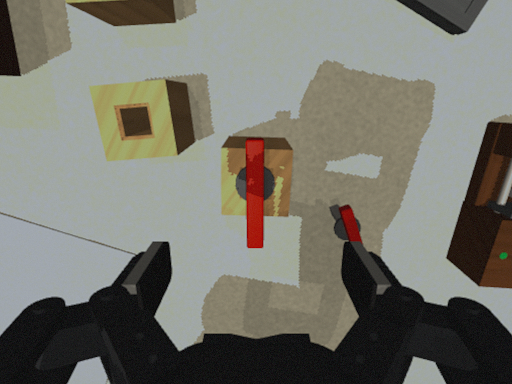

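```bash
python3 - <<'E'
from h import *
def ld(f,r,t):
    return dict(pixels=cv2.imread('pics/'+f)[...,::-1],fx=294.01657294461023,fy=294.01657294461023,cx=W['cx'],cy=W['cy'],rvec=r,tvec=t)
W=robot.read_camera('wrist');print(W['fx'],W['fy'],W['cx'],W['cy'])
a=ld('w2.png',[-2.36646915,1.64252256,0.25458865],[0.04147444,0.45079514,0.57891215])
b=ld('w3.png',[-2.40326037,1.58095349,0.24353062],[0.01752388,0.482492,0.50650224])
x,e=barfit([(a,(252,163)),(b,(254,195))],[.483,.229,.114,.4]);print(x.round(4),e)
x,e=barfit([(a,(252,163)),(b,(254,195))],[.483,.229,.114,.4],L=.088);print(x.round(4),e)
# collar centre by eye: w2 (253,157)?; holder mouth
H=robot.landmark_of('wrist','holder_mouth');print(H)
print(tri([(a,(249.6,158.9)),(b,H[0]['pixel'])]))
for z in (.114,):print(atz(a,redmask(a,(252,163))[0].mean(0),.12),atz(b,redmask(b,(254,195))[0].mean(0),.12))
E
```

```text
294.01657294461023 294.01657294461023 256.05218125828344 187.88249444849237
[0.4823 0.2285 0.1035 0.4096] 0.6748193252850634
[0.4836 0.229  0.1079 0.4096] 0.5499735585523705
[{'pixel': [135.6, 122.9], 'conf': 0.94}, {'pixel': [256.5, 166.0], 'conf': 0.25}]
(array([0.55231715, 0.24797805, 0.36885449]), [np.float64(0.010321988694484151), np.float64(0.010321988694483976)])
[0.48831908 0.23079392 0.12      ] [0.48890469 0.23110751 0.12      ]
```

```bash
python3 -m creep '[[0,-0.01,-0.4,0,0,0],[0,-0.01,-0.7,0,0,0],[0,-0.01,-0.8,0,0,0]]'; python3 -m creep '[[0,0,-0.1,0,0,0],[0,0,-0.2,0,0,0],[0,0,-0.2,0,0,0]]'; python3 - <<'E'
from h import *
cam('wrist','w4.png');o=robot.get_obs();print(o['eef_pos'],o['force'],o['time'])
E
```

```text
time: 5.85
eef_pos: [0.4827, 0.2293, 0.1136]
ee_rot: [-0.59, 0.591, -0.389, 0.388]
force: [0.0, 0.0, 0.6]
gripper_width: 0.0854
time: 6.15
eef_pos: [0.4833, 0.2296, 0.0945]
ee_rot: [-0.591, 0.591, -0.388, 0.388]
force: [-1.2, 0.2, -1.0]
gripper_width: 0.0853
[0.48352471 0.22963335 0.09502066] [ 0.98626327  0.14752656 -0.22999026] 6.2
```

View pics/w4.png

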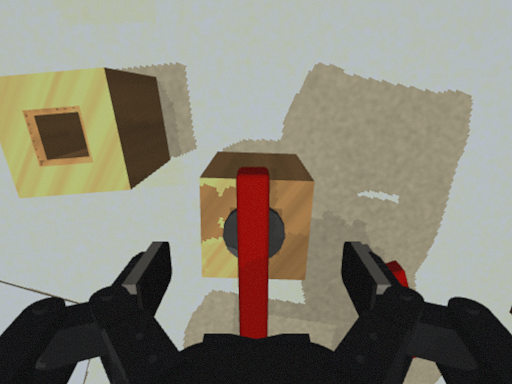

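```bash
python3 -m creep '[[0,0,0,0,0,0],[0,0,0,0,0,0],[0,0,0,0,0,0],[0,0,0,0,0,0],[0,0,0,0,0,0],[0,0,0,0,0,0]]' -1 100; python3 - <<'E'
from h import *
w=cam('wrist','w5.png');o=robot.get_obs();print(o['eef_pos'],o['force'],o['gripper_width'],o['time'])
np.savez('w5.npz',rvec=w['rvec'],tvec=w['tvec'],px=w['pixels'])
im=cv2.imread('pics/w5.png')[130:310,170:350];cv2.imwrite('pics/w5c.png',cv2.resize(im,None,fx=3.3,fy=3.3,interpolation=cv2.INTER_CUBIC))
E
```

```text
time: 6.8
eef_pos: [0.4833, 0.2296, 0.0949]
ee_rot: [0.591, -0.591, 0.388, -0.388]
force: [-0.9, 0.5, 2.9]
gripper_width: 0.0123
[0.48330734 0.2295756  0.0948556 ] [-1.23236911  0.27165586  3.11884442] 0.012231063058528046 6.85
```

View pics/w5c.png

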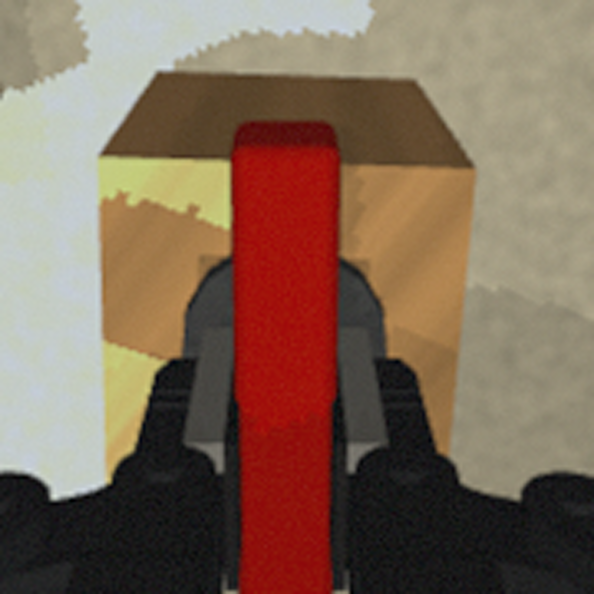

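```bash
python3 - <<'E'
from h import *
w=cam('wrist')
f=lambda p:(p[0]/3.3+170,p[1]/3.3+130)
A,B=atz(w,f((100,155)),.08),atz(w,f((473,166)),.08)
d=B-A;L=np.linalg.norm(d);print('edge',A,B,L,'perp yaw',np.degrees(np.arctan2(d[0],-d[1])))
n=np.array([-d[1],d[0],0])/L  # candidate inward
u=d/L; n=np.array([u[1],-u[0],0]); print(n,'centre',(A+B)/2+.032*n,(A+B)/2-.032*n)
a,b=atz(w,f((232,147)),.122),atz(w,f((340,147)),.122);m=(a+b)/2;print('barw',np.linalg.norm(a-b),m, m-0.045*np.array([np.cos(.408),np.sin(.408),0]))
E
```

```text
edge [0.5031726  0.26930843 0.08      ] [0.52631592 0.21095574 0.08      ] 0.06277459419839308 perp yaw 21.633820085471157
[-0.92955903 -0.36867331  0.        ] centre [0.48499837 0.22833454 0.08      ] [0.54449015 0.25192963 0.08      ]
barw 0.013255888164063449 [0.52706587 0.24570189 0.122     ] [0.48575964 0.22784704 0.122     ]
```

```bash
python3 -m creep '[[0,0,0.2,0,0,0],[0,0,0.6,0,0,0],[0,0,1,0,0,0]]' -1 100; python3 -m creep '[[0,0,0.3,0,0,0],[0,-0.3,0.4,0,0,0],[0.05,-0.8,0.4,0,0,0]]'; python3 - <<'E'
from h import *
cam('wrist','w6.png');o=robot.get_obs();print(o['eef_pos'],o['force'],o['gripper_width'],o['time'])
E
```

```text
time: 7.2
eef_pos: [0.4826, 0.2294, 0.195]
ee_rot: [-0.59, 0.592, -0.389, 0.388]
force: [1.3, 0.1, -2.0]
gripper_width: 0.0123
time: 7.5
eef_pos: [0.4882, 0.1506, 0.236]
ee_rot: [0.592, -0.591, 0.386, -0.388]
force: [1.0, -0.7, -2.5]
gripper_width: 0.0123
[0.4890791  0.14302402 0.23489529] [ 3.83312871 -5.79410867 -1.02071765] 0.012020283121565955 7.55
```

View pics/w6.png

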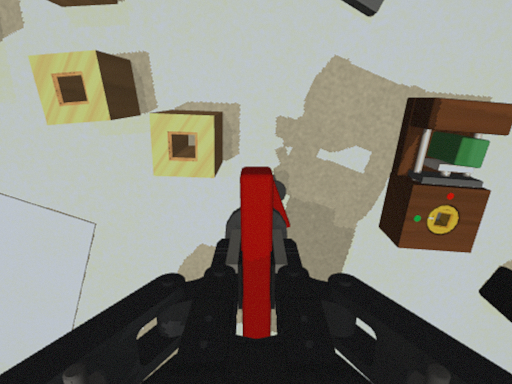

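```bash
python3 -m creep '[[0,-0.4,0,0,0,0],[0,-0.8,0,0,0,0],[0,-0.8,0,0,0,0]]'; python3 - <<'E'
from h import *
w=cam('wrist','w7.png');o=robot.get_obs();print(o['eef_pos'],o['force'],o['time'])
np.savez('w7.npz',rvec=w['rvec'],tvec=w['tvec'])
L=robot.landmark_of('wrist','socket_mouth');print(L);
for l in L[:1]:
  print(atz(w,l['pixel'],.06)); p=np.array(l['pixel']).astype(int)
im=cv2.imread('pics/w7.png');x,y=max(0,min(p[0]-60,392)),max(0,p[1]-75);print(x,y)
cv2.imwrite('pics/w7c.png',cv2.resize(im[y:y+130,x:x+120],None,fx=4.5,fy=4.5,interpolation=cv2.INTER_CUBIC))
E
```

```text
time: 7.85
eef_pos: [0.4882, 0.0662, 0.2341]
ee_rot: [-0.589, 0.591, -0.39, 0.39]
force: [1.1, 0.0, -2.6]
gripper_width: 0.0121
[0.48807225 0.06804892 0.23411276] [-0.44366977  0.64049745 -2.93250867] 7.9
[{'pixel': [380.7, 189.6], 'conf': 0.91}, {'pixel': [378.6, 113.3], 'conf': 0.47}]
[ 0.52149764 -0.07533572  0.06      ]
320 114
```

View pics/w7.png

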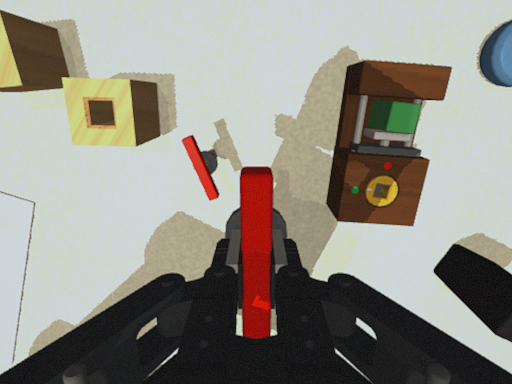

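View pics/w7c.png

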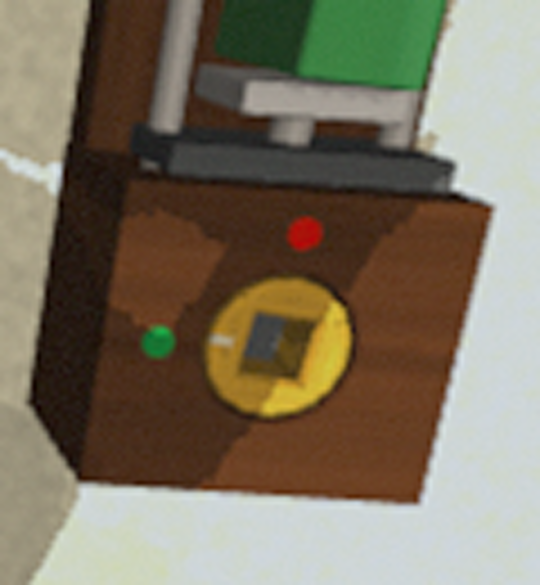

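```bash
python3 - <<'E'
from h import *
w=cam('wrist')
f=lambda p:atz(w,(p[0]/4.5+320,p[1]/4.5+114),.06)[:2]
P={k:f(v) for k,v in dict(c=(280,346),g=(158,342),r=(305,235),l=(221,340),s=(279,346.5)).items()}
for k,v in P.items():
    d=v-P['c'];print(k,v.round(4),np.degrees(np.arctan2(d[1],d[0])).round(1),np.hypot(*d).round(4))
q=[f(p) for p in [(255,310),(317,320),(302,383),(242,373)]]
for i in range(4):
    d=q[(i+1)%4]-q[i];print(np.degrees(np.arctan2(d[1],d[0])),np.hypot(*d))
print(np.mean(q,0))
# bed edges: near edge (78,480)-(418,502), right edge (492,208)-(418,502)
for a,b in [((78,480),(418,502)),((418,502),(492,208))]:
    d=f(b)-f(a);print(np.degrees(np.arctan2(d[1],d[0])),np.hypot(*d))
E
```

```text
c [ 0.5212 -0.0743] 0.0 0.0
g [ 0.51   -0.0456] 111.3 0.0308
r [ 0.5484 -0.0652] 18.4 0.0287
l [ 0.5167 -0.0598] 107.3 0.0151
s [ 0.521  -0.0741] 142.7 0.0003
-76.07654219882502 0.016026298134444217
-161.85813343282908 0.01678777932247937
103.48077810288505 0.01577422441732465
19.03746957178981 0.016686850981630467
[ 0.52089371 -0.07413051]
-70.70429803864744 0.08954285619909691
19.306820217356105 0.07843092061477593
```

```bash
python3 -m creep '[[0.05,-0.2,0,0,0,0.0235],[0.1,-0.4,0,0,0,0.047],[0.15,-0.6,0,0,0,0.07],[0.2,-0.8,0,0,0,0.093],[0.24,-1,0,0,0,0.116]]'; python3 -m creep '[[0.05,-0.2,0,0,0,0.0235],[0.1,-0.4,0,0,0,0.047],[0.15,-0.6,0,0,0,0.07],[0.2,-0.8,0,0,0,0.093],[0.24,-0.9,0,0,0,0.1165],[0.24,-0.9,0,0,0,0.1165]]'; python3 - <<'E'
from h import *
from scipy.spatial.transform import Rotation as R
w=cam('wrist','w8.png')
o=robot.get_obs();q=o['ee_rot'];m=R.from_quat([q[1],q[2],q[3],q[0]]).as_matrix();print(o['eef_pos'],m[2].round(3),np.degrees(np.arctan2(m[1,0],m[0,0])),o['time'],o['q'])
L=robot.landmark_of('wrist','socket_mouth');print(L);
for l in L[:1]: print(atz(w,l['pixel'],.06))
E
```

```text
time: 8.5
eef_pos: [0.5125, -0.0297, 0.2344]
ee_rot: [0.691, -0.691, 0.15, -0.149]
force: [0.3, 0.3, -1.8]
gripper_width: 0.0122
time: 9.1
eef_pos: [0.5368, -0.1201, 0.2341]
ee_rot: [0.699, -0.699, -0.105, 0.106]
force: [-0.8, -0.7, -1.6]
gripper_width: 0.0124
[ 0.53642123 -0.11935658  0.23414955] [-0.001 -1.     0.001] 16.919684642153513 9.15 [-4.34540705e-01  3.78214699e-01  1.29283030e+00  2.57708842e-04
  1.47149718e+00 -7.29870360e-01]
[{'pixel': [253.0, 126.5], 'conf': 0.79}]
[ 0.52139515 -0.07967302  0.06      ]
```

View pics/w8.png

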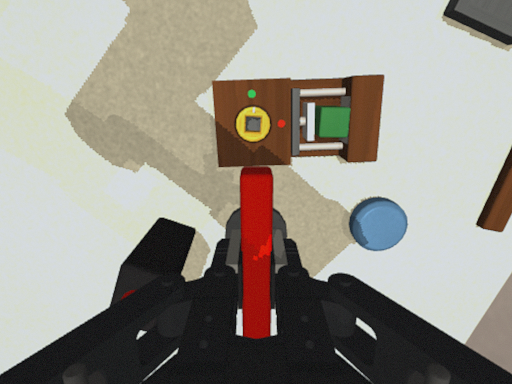

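```bash
python3 - <<'E'
from h import *
w=cam('wrist')
im=cv2.imread('pics/w8.png');cv2.imwrite('pics/w8c.png',cv2.resize(im[80:210,200:300],None,fx=4.5,fy=4.5,interpolation=cv2.INTER_CUBIC))
np.savez('w8.npz',rvec=w['rvec'],tvec=w['tvec'])
E
```

```text
(no output)
```

View pics/w8c.png

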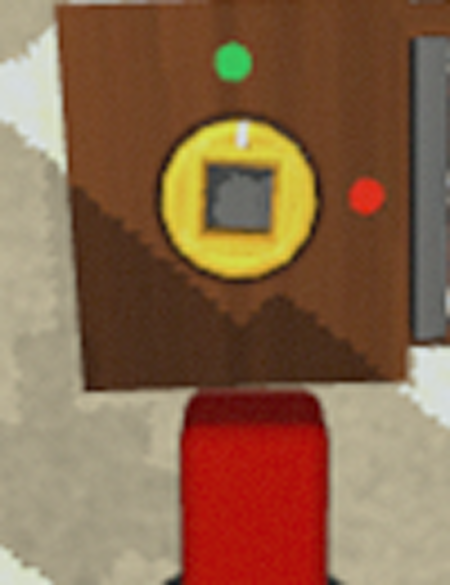

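```bash
python3 - <<'E'
from h import *
d=np.load('w8.npz');w=cam('wrist');w['rvec'],w['tvec']=d['rvec'],d['tvec']
g=lambda p,z=.06:atz(w,(p[0]/4.5+200-.4,p[1]/4.5+80-.4),z)[:2]
P={k:g(v) for k,v in dict(c=(239.5,198),g=(233,62),r=(367,197),l=(243,132),s=(240,198)).items()}
for k,v in P.items():
    e=v-P['c'];print(k,v.round(4),np.degrees(np.arctan2(e[1],e[0])).round(1),np.hypot(*e).round(4))
for a,b in [((205,165),(275,166)),((206,231),(274,231)),((205,165),(206,231)),((275,166),(274,231))]:
    e=g(b)-g(a);print(np.degrees(np.arctan2(e[1],e[0])).round(1),np.hypot(*e).round(4))
S1=np.array([.521,-.0742]);S2=P['s']
u=lambda a:np.array([np.cos(np.radians(a)),np.sin(np.radians(a))])
A=np.c_[u(23.3)-u(107),u(-66.7)-u(17)];b=np.linalg.solve(A,S1-S2);print('bias u,v',b,'S',S1-A[:,0]*0-b[0]*u(23.3)-b[1]*u(-66.7), 'avg',(S1+S2)/2)
# bar end in this view; TCP z .2342 -> bar top z = .2342-.095+.122
zt=.2342-.0949+.122
a,bb=g((183,425),zt),g((327,425),zt);m=(a+bb)/2;print('bar end',m,'key centre cam',m-.045*u(107),'tcp', robot.get_obs()['eef_pos'])
E
```

```text
c [ 0.52   -0.0756] 0.0 0.0
g [ 0.5098 -0.047 ] 109.5 0.0304
r [ 0.5486 -0.0667] 17.4 0.0299
l [ 0.5165 -0.0611] 103.6 0.015
s [ 0.5201 -0.0756] 16.9 0.0001
16.1 0.0163
16.9 0.0161
-72.8 0.0152
-73.7 0.015
bias u,v [ 0.0001498  -0.00123523] S [ 0.52135101 -0.07539375] avg [ 0.52056298 -0.07490582]
bar end [ 0.52395619 -0.07650921] key centre cam [ 0.53711292 -0.11954292] tcp [ 0.53613371 -0.11899333  0.234575  ]
```

```bash
python3 -m creep '[[-0.08,0.22,0,0,0,0],[-0.163,0.44,-0.2,0,0,0],[-0.163,0.44,-0.5,0,0,0],[-0.163,0.44,-0.8,0,0,0],[-0.163,0.44,-0.8,0,0,0],[-0.163,0.44,-0.8,0,0,0]]'; python3 - <<'E'
from h import *
w=cam('wrist','w9.png');s=cam('scene','s9.png');t=cam('top','t9.png')
o=robot.get_obs();print(o['eef_pos'],o['force'],o['time'])
e=o['eef_pos'];print(proj(s,[e[0],e[1],e[2]-.085]),proj(t,[e[0],e[1],e[2]-.085]))
im=cv2.imread('pics/s9.png')[90:210,200:320];cv2.imwrite('pics/s9c.png',cv2.resize(im,None,fx=5,fy=5,interpolation=cv2.INTER_CUBIC))
E
```

```text
time: 9.9
eef_pos: [0.5202, -0.0758, 0.1555]
ee_rot: [-0.699, 0.699, 0.105, -0.105]
force: [-0.3, -0.8, -1.4]
gripper_width: 0.0122
[ 0.52065885 -0.07637288  0.15629234] [-0.4107017  -0.31210872 -1.83649348] 10.05
[[264.44514714 150.96062115]] [[296.71032591 212.19970608]]
```

View pics/s9c.png

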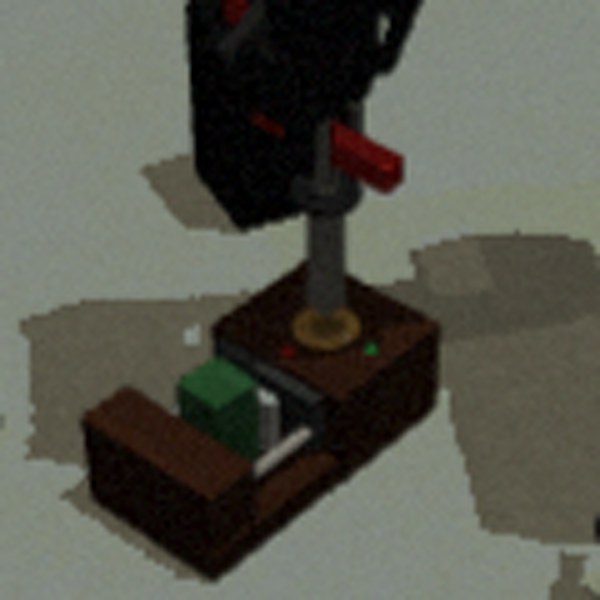

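View pics/w9.png

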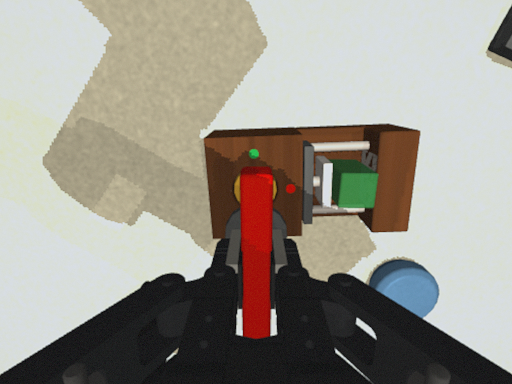

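```bash
python3 -m creep '[[-0.005,0.01,-0.05,0,0,0],[-0.005,0.01,-0.1,0,0,0],[-0.005,0.01,-0.14,0,0,0],[-0.005,0.01,-0.14,0,0,0]]';python3 -m creep '[[0,0,-0.03,0,0,0],[0,0,-0.06,0,0,0],[0,0,-0.06,0,0,0]]'
```

```text
time: 10.45
eef_pos: [0.5195, -0.0752, 0.1406]
ee_rot: [-0.699, 0.699, 0.105, -0.105]
force: [0.1, 0.4, 1.3]
gripper_width: 0.0124
time: 10.75
eef_pos: [0.5195, -0.0755, 0.1343]
ee_rot: [-0.699, 0.699, 0.105, -0.105]
force: [0.4, -2.2, -2.8]
gripper_width: 0.0119
```

```bash
python3 -m creep '[[0,0,-0.04,0,0,0],[0,0,-0.06,0,0,0],[0,0,-0.06,0,0,0]]';python3 -m creep '[[0,0,-0.02,0,0,0],[0,0,-0.02,0,0,0]]'
```

```text
time: 11.05
eef_pos: [0.5194, -0.0754, 0.1281]
ee_rot: [-0.699, 0.699, 0.105, -0.105]
force: [1.0, -3.3, -3.2]
gripper_width: 0.0124
time: 11.25
eef_pos: [0.5196, -0.0754, 0.1268]
ee_rot: [-0.699, 0.699, 0.105, -0.105]
force: [0.1, -3.1, 0.1]
gripper_width: 0.0117
```

```bash
python3 -m creep '[[0,0,-0.02,0,0,0],[0,0,-0.02,0,0,0]]';python3 -m creep '[[0,0,-0.01,0,0,0],[0,0,-0.01,0,0,0]]' - 120;
```

```text
time: 11.45
eef_pos: [0.5201, -0.0756, 0.1266]
ee_rot: [-0.699, 0.7, 0.106, -0.104]
force: [-1.1, -1.7, 15.6]
gripper_width: 0.0122
time: 11.65
eef_pos: [0.5204, -0.0756, 0.1265]
ee_rot: [-0.698, 0.7, 0.106, -0.104]
force: [-4.0, -2.0, 24.2]
gripper_width: 0.0121
```

```bash
python3 -m creep '[[0,0,0.02,0,0,-0.023],[0,0,0.02,0,0,-0.046],[0,0,0.02,0,0,-0.069],[0,0,0.02,0,0,-0.092],[0,0,0.02,0,0,-0.115]]'; python3 - <<'E'
from h import *
o=robot.get_obs();print(o['wrist_torque'],o['force'],o['q'])
E
python3 -m creep '[[0,0,0,0,0,-0.023],[0,0,0,0,0,-0.046],[0,0,0,0,0,-0.069],[0,0,0,0,0,-0.092],[0,0,0,0,0,-0.115]]'; python3 - <<'E'
from h import *
from scipy.spatial.transform import Rotation as R
o=robot.get_obs();q=o['ee_rot'];m=R.from_quat([q[1],q[2],q[3],q[0]]).as_matrix()
print(o['wrist_torque'],o['force'],np.degrees(np.arctan2(m[1,0],m[0,0])),m[2]);cam('wrist','w10.png')
E
```

```text
time: 12.15
eef_pos: [0.5196, -0.0759, 0.1267]
ee_rot: [-0.69, 0.691, -0.15, 0.151]
force: [-2.9, -4.6, 8.7]
gripper_width: 0.012
[-1.19651699  0.62830997  0.2217782 ] [-2.85668675 -4.57874758  8.66246531] [-0.36992442  0.43990486  1.53216192 -0.00163052  1.16765957  0.06066607]
time: 12.65
eef_pos: [0.5192, -0.0757, 0.1267]
ee_rot: [-0.592, 0.593, -0.385, 0.386]
force: [-4.0, -3.9, 10.9]
gripper_width: 0.0124
[-1.07229249  0.95652296  0.29818386] [-4.04920558 -3.88393385 10.9287196 ] -66.02666947798075 [ 1.62863967e-03 -9.99998420e-01 -7.12381439e-04]
```

View pics/w10.png

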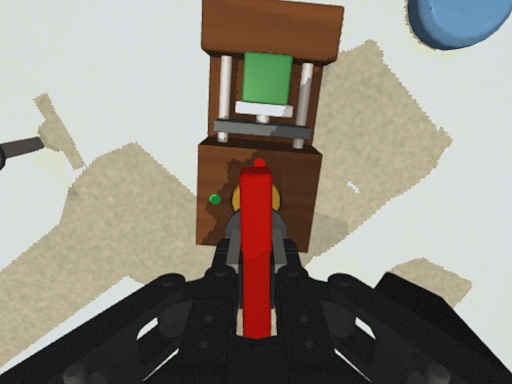

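```bash
cat > tq.py <<'E'
from h import *
from scipy.spatial.transform import Rotation as R
o=robot.get_obs();q=o['ee_rot'];m=R.from_quat([q[1],q[2],q[3],q[0]]).as_matrix()
print('TQ',o['wrist_torque'].round(2) if hasattr(o['wrist_torque'],'round') else o['wrist_torque'],np.degrees(np.arctan2(m[1,0],m[0,0])).round(2),m[2].round(3))
E
python3 -m creep '[[0,0,0,0,0,-0.015],[0,0,0,0,0,-0.025],[0,0,0,0,0,-0.025]]';python3 tq.py
python3 -m creep '[[0,0,0,0,0,-0.01],[0,0,0,0,0,-0.01]]';python3 tq.py
python3 -m creep '[[0,0,0,0,0,-0.01],[0,0,0,0,0,-0.01]]';python3 tq.py
```

```text
time: 13.0
eef_pos: [0.5191, -0.0757, 0.1267]
ee_rot: [-0.561, 0.562, -0.429, 0.43]
force: [-4.2, -3.9, 10.6]
gripper_width: 0.0121
TQ [-1.02  1.06  0.15] -74.79 [ 0.002 -1.    -0.001]
time: 13.2
eef_pos: [0.519, -0.0756, 0.1267]
ee_rot: [-0.548, 0.549, -0.447, 0.447]
force: [-4.5, -4.3, 11.1]
gripper_width: 0.0121
TQ [-0.97  1.08  0.22] -78.38 [ 0.001 -1.    -0.001]
time: 13.4
eef_pos: [0.519, -0.0756, 0.1267]
ee_rot: [-0.533, 0.534, -0.464, 0.464]
force: [-5.0, -4.3, 10.9]
gripper_width: 0.0123
TQ [-0.93  1.1   0.28] -81.98 [ 0.001 -1.    -0.001]
```

```bash

python3 -m creep '[[0,0,0,0,0,-0.01],[0,0,0,0,0,-0.01]]';python3 tq.py
python3 -m creep '[[0,0,0,0,0,-0.01],[0,0,0,0,0,-0.01]]';python3 tq.py
```

```text
time: 13.6
eef_pos: [0.519, -0.0756, 0.1267]
ee_rot: [-0.518, 0.519, -0.48, 0.481]
force: [-4.1, -4.0, 11.6]
gripper_width: 0.0122
TQ [-0.97  1.12  0.3 ] -85.57 [ 0.001 -1.    -0.001]
time: 13.8
eef_pos: [0.5189, -0.0755, 0.1267]
ee_rot: [-0.503, 0.504, -0.496, 0.496]
force: [-4.6, -3.5, 11.1]
gripper_width: 0.0116
TQ [-0.94  1.16  0.48] -89.14 [ 0.001 -1.    -0.001]
```

```bash

python3 -m creep '[[0,0,0,0,0,-0.01],[0,0,0,0,0,-0.01]]';python3 tq.py; python3 - <<'E'
from h import *
cam('wrist','w11.png');s=cam('scene','s11.png');cam('top','t11.png')
im=cv2.imread('pics/s11.png')[90:210,200:320];a=cv2.resize(im,None,fx=5,fy=5,interpolation=cv2.INTER_CUBIC);cv2.imwrite('pics/s11c.png',a)
E
```

```text
time: 14.0
eef_pos: [0.5189, -0.0754, 0.1267]
ee_rot: [-0.487, 0.488, -0.512, 0.512]
force: [-5.2, -3.5, 11.2]
gripper_width: 0.0121
TQ [-0.87  1.18  0.54] -92.73 [ 0.001 -1.    -0.001]
```

View pics/w11.png

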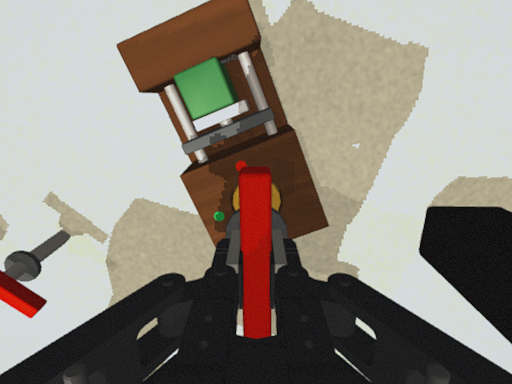

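View pics/s11c.png

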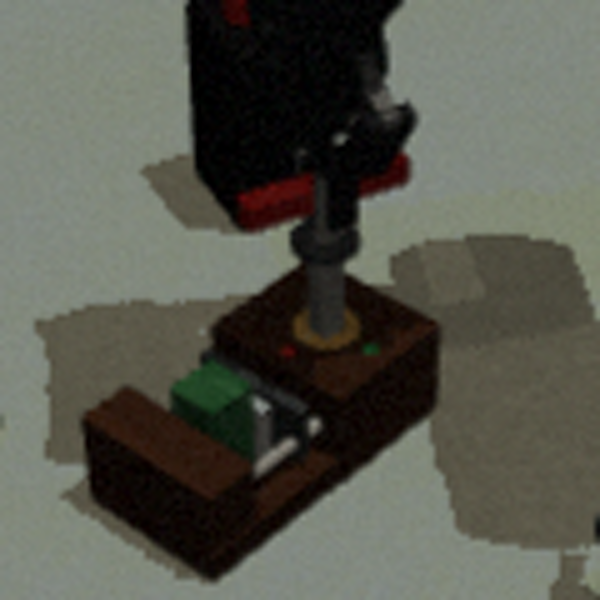

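```bash
python3 - <<'E'
import cv2,numpy as np
a=[cv2.resize(cv2.imread(f'pics/{n}.png')[145:265,195:320],None,fx=3,fy=3,interpolation=cv2.INTER_CUBIC) for n in('w10','w11')]
b=cv2.resize(cv2.imread('pics/t11.png')[150:250,250:350],None,fx=3.6,fy=3.6,interpolation=cv2.INTER_CUBIC)
cv2.imwrite('pics/c11.png',np.hstack(a));cv2.imwrite('pics/t11c.png',b)
E
```

```text
(no output)
```

View pics/c11.png

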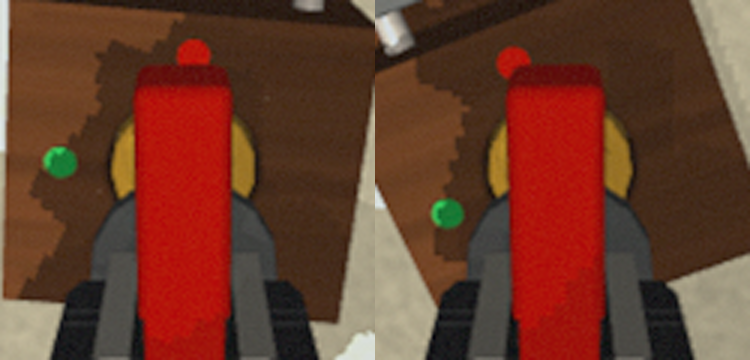

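View pics/t11c.png

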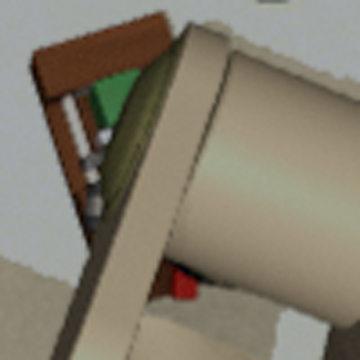

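```bash
python3 - <<'E'
import cv2,numpy as np
def edges(n):
    im=cv2.imread(f'pics/{n}.png').astype(int)[...,::-1]
    m=(im[...,0]>85)&(im[...,0]>2.2*im[...,1])&(im[...,0]>2*im[...,2])
    L=[];Rr=[];rows=range(180,332)
    for r in rows:
        c=np.flatnonzero(m[r,225:290])+225
        L.append(c.min());Rr.append(c.max())
    rows=np.array(rows);mid=(np.array(L)+np.array(Rr))/2
    w=np.array(Rr)-np.array(L)
    ok=(w>18)&(w<36)
    return np.polyfit(rows[ok],mid[ok],1),mid[0],mid[-1],w[0],w[-1],ok.sum()
for n in('w7','w8','w9','w10','w11'):print(n,edges(n))
E
```

```text
w7 (array([-5.77505314e-04,  2.56206763e+02]), np.float64(256.0), np.float64(256.0), np.int64(32), np.int64(26), np.int64(152))
w8 (array([-1.27290372e-04,  2.56101602e+02]), np.float64(256.0), np.float64(256.0), np.int64(32), np.int64(26), np.int64(152))
w9 (array([-4.43798303e-04,  2.56196470e+02]), np.float64(256.0), np.float64(256.0), np.int64(32), np.int64(26), np.int64(142))
w10 (array([7.01720214e-03, 2.54121579e+02]), np.float64(255.5), np.float64(256.0), np.int64(33), np.int64(26), np.int64(152))
w11 (array([1.43308456e-02, 2.52078601e+02]), np.float64(254.5), np.float64(257.0), np.int64(33), np.int64(26), np.int64(152))
```

```bash

python3 -m creep '[[0,0,0,0,0,-0.01],[0,0,0,0,0,-0.01]]';python3 tq.py;python3 -m creep '[[0,0,0,0,0,-0.01],[0,0,0,0,0,-0.01]]';python3 tq.py; python3 - <<'E'
from h import *
cam('wrist','w12.png')
im=cv2.imread('pics/w12.png');cv2.imwrite('pics/w12c.png',cv2.resize(im[0:270,90:360],None,fx=2.2,fy=2.2,interpolation=cv2.INTER_CUBIC))
im=im.astype(int)[...,::-1]
m=(im[...,0]>85)&(im[...,0]>2.2*im[...,1])&(im[...,0]>2*im[...,2])
for r in (185,325):
    c=np.flatnonzero(m[r,225:290])+225;print(c.min(),c.max())
E
```

```text
time: 14.35
eef_pos: [0.5189, -0.0754, 0.1267]
ee_rot: [-0.471, 0.472, -0.526, 0.527]
force: [-4.3, -3.6, 11.7]
gripper_width: 0.0121
TQ [-0.87  1.18  0.88] -96.29 [ 0.002 -1.    -0.001]
time: 14.55
eef_pos: [0.5188, -0.0753, 0.1267]
ee_rot: [-0.454, 0.455, -0.541, 0.542]
force: [-5.0, -2.8, 11.9]
gripper_width: 0.0116
TQ [-0.77  1.21  0.55] -99.92 [ 0.001 -1.    -0.001]
239 271
244 270
```

View pics/w12c.png

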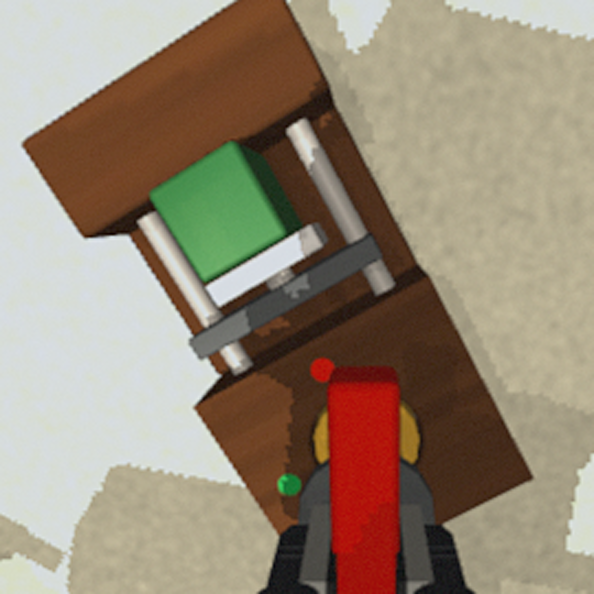

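```bash

python3 -m creep '[[0,0,0,0,0,0.008],[0,0,0,0,0,0.008]]';python3 tq.py;python3 -m creep '[[0,0,0,0,0,0.008],[0,0,0,0,0,0.008]]';python3 tq.py
```

```text
time: 14.8
eef_pos: [0.5188, -0.0754, 0.1267]
ee_rot: [-0.468, 0.469, -0.529, 0.529]
force: [-4.2, -2.8, 11.9]
gripper_width: 0.0118
TQ [-0.75  1.24  0.12] -96.95 [ 0.001 -1.    -0.001]
time: 15.0
eef_pos: [0.5189, -0.0754, 0.1267]
ee_rot: [-0.481, 0.482, -0.517, 0.518]
force: [-5.0, -3.6, 11.8]
gripper_width: 0.0118
TQ [-0.76  1.2   0.05] -94.08 [ 0.001 -1.    -0.001]
```

```bash

python3 -m creep '[[0,0,0,0,0,0.006],[0,0,0.05,0,0,0.006],[0,0,0.15,0,0,0.006],[0,0,0.35,0,0,0.006],[0,0,0.5,0,0,0.006]]';python3 tq.py;python3 -m creep '[[-0.4,0.03,0.2,0,0,0],[-0.5,0.03,0.3,0,0,0],[-0.5,0.03,0.3,0,0,0]]'; python3 - <<'E'
from h import *
w=cam('wrist','w13.png');np.savez('w13.npz',rvec=w['rvec'],tvec=w['tvec'])
im=cv2.imread('pics/w13.png');cv2.imwrite('pics/w13c.png',cv2.resize(im[0:190,150:340],None,fx=3.1,fy=3.1,interpolation=cv2.INTER_CUBIC))
E
```

```text
time: 15.5
eef_pos: [0.519, -0.0745, 0.1753]
ee_rot: [0.491, -0.491, 0.51, -0.508]
force: [-0.3, -0.7, -1.8]
gripper_width: 0.0117
TQ [ 0.01 -0.03  0.02] -92.02 [-0.002 -1.    -0.003]
time: 15.8
eef_pos: [0.4687, -0.0717, 0.2068]
ee_rot: [-0.491, 0.491, -0.508, 0.509]
force: [1.6, -0.4, -2.4]
gripper_width: 0.0117
```

View pics/w13.png

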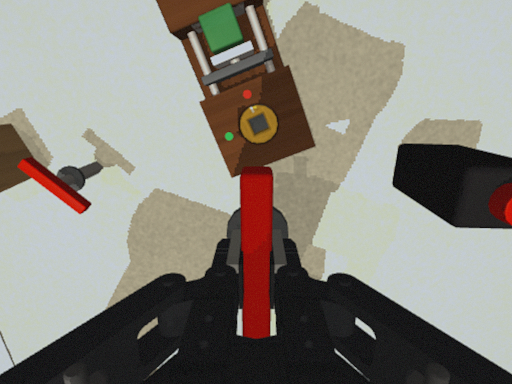

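View pics/w13c.png

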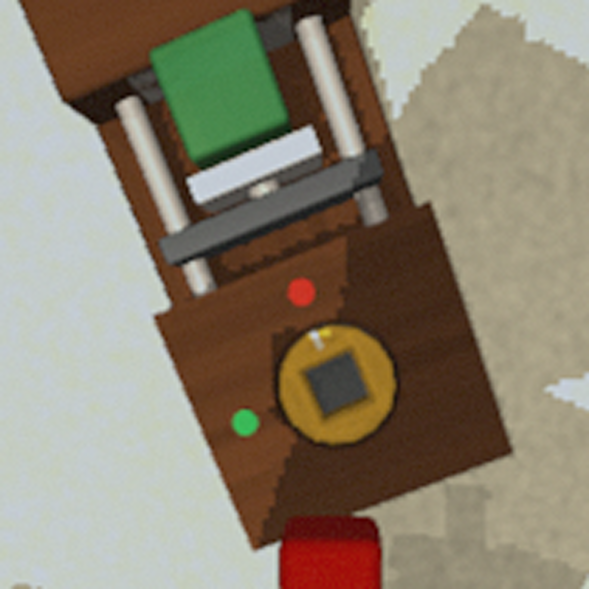

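```bash
python3 - <<'E'
from h import *
d=np.load('w13.npz');w=cam('wrist');w['rvec'],w['tvec']=d['rvec'],d['tvec']
g=lambda p,z=.06:atz(w,(p[0]/3.1+150-.4,p[1]/3.1-.4),z)[:2]
c=g((338,384))
a=lambda e:np.degrees(np.arctan2(e[1],e[0])).round(1)
print(c,[a(g(p)-c) for p in((317,338),(301,292),(245,422))])
sq=[(304,369),(354,351),(370,397),(321,416)]
print([a(g(sq[(i+1)%4])-g(sq[i])) for i in range(4)])
print(a(g((512,452))-g((430,205))), a(g((512,452))-g((255,548))))
o=robot.get_obs();print(o['eef_pos'],o['q'],o['time'])
E
python3 tq.py
```

```text
[ 0.52084471 -0.07794555] [np.float64(23.1), np.float64(20.4), np.float64(109.8)]
[np.float64(-72.7), np.float64(-161.9), np.float64(109.0), np.float64(17.9)]
-160.7 -71.0
[ 0.46968411 -0.07201293  0.20533351] [-4.02333150e-01  2.72905061e-01  1.54123234e+00  5.99199147e-04
  1.32758874e+00  1.20366337e+00] 15.9
TQ [-0.03 -0.01 -0.03] -92.03 [-0.001 -1.     0.   ]
```

```bash

python3 -m creep '[[0,0.1,0.4,0,0,0.015],[0,0.4,0.7,0,0,0.035],[0.05,0.8,0.7,0,0,0.055],[0.05,1,0.7,0,0,0.0703]]';python3 -m creep '[[0.03,0.45,0,0,0,0],[0.05,0.9,0,0,0,0],[0.05,1,0,0,0,0]]';python3 -m creep '[[0.03,0.45,0,0,0,0],[0.05,0.8,0,0,0,0],[0.05,0.98,0,0,0,0],[0.05,0.98,0,0,0,0]]'; python3 tq.py
```

```text
time: 16.3
eef_pos: [0.4753, 0.0301, 0.2754]
ee_rot: [0.592, -0.591, 0.387, -0.387]
force: [0.6, -0.8, -2.2]
gripper_width: 0.0117
time: 16.6
eef_pos: [0.4796, 0.1316, 0.2744]
ee_rot: [0.591, -0.591, 0.388, -0.387]
force: [-0.0, -0.7, -2.0]
gripper_width: 0.0118
time: 17.0
eef_pos: [0.4846, 0.2277, 0.2742]
ee_rot: [-0.591, 0.592, -0.389, 0.387]
force: [-0.2, -0.0, -2.8]
gripper_width: 0.0117
TQ [0.   0.03 0.  ] -66.55 [-0.001 -1.    -0.002]
```

```bash

python3 -m creep '[[-0.01,0.02,-0.4,0,0,0],[-0.01,0.02,-0.8,0,0,0],[-0.01,0.02,-0.95,0,0,0],[-0.01,0.02,-0.95,0,0,0]]'; python3 - <<'E'
from h import *
cam('wrist','w14.png');s=cam('scene','s14.png')
print(robot.get_obs()['eef_pos'])
cv2.imwrite('pics/s14c.png',cv2.resize(cv2.imread('pics/s14.png')[150:280,290:430],None,fx=4.2,fy=4.2,interpolation=cv2.INTER_CUBIC))
E
```

```text
time: 17.4
eef_pos: [0.4828, 0.2267, 0.1779]
ee_rot: [-0.589, 0.592, -0.39, 0.388]
force: [0.9, 0.3, -2.1]
gripper_width: 0.0119
[0.48413958 0.22727385 0.1809794 ]
```

View pics/s14c.png

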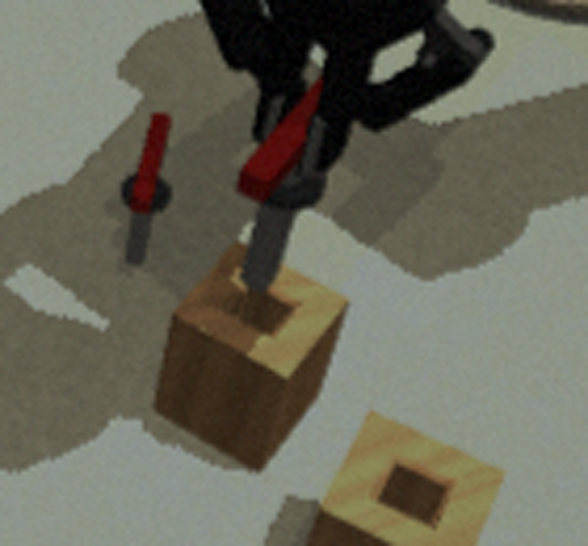

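View pics/w14.png

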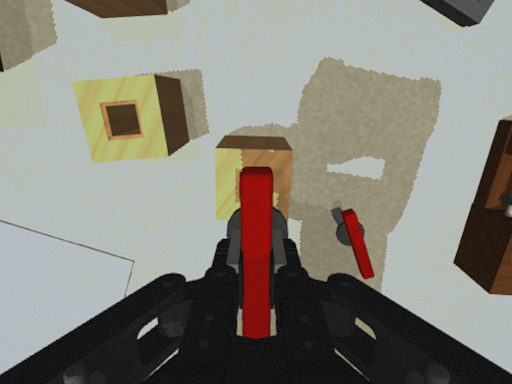

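```bash

python3 -m creep '[[0,0,0,0,0,0],[0,0.015,-0.15,0,0,0],[0,0.015,-0.3,0,0,0],[0,0.015,-0.5,0,0,0],[0,0.015,-0.5,0,0,0]]'
```

```text
time: 18.0
eef_pos: [0.4828, 0.229, 0.1296]
ee_rot: [-0.59, 0.591, -0.389, 0.388]
force: [0.4, 0.1, -1.8]
gripper_width: 0.0116
```

```bash

python3 -m creep '[[0.005,0.005,-0.12,0,0,0],[0.005,0.005,-0.24,0,0,0],[0.005,0.005,-0.32,0,0,0],[0.005,0.005,-0.32,0,0,0]]'; python3 -m creep '[[0,0,-0.01,0,0,0],[0,0,-0.02,0,0,0],[0,0,-0.02,0,0,0]]'
```

```text
time: 18.4
eef_pos: [0.4838, 0.2298, 0.0981]
ee_rot: [-0.59, 0.591, -0.389, 0.389]
force: [-0.5, 0.1, -1.8]
gripper_width: 0.0114
time: 18.7
eef_pos: [0.4841, 0.2298, 0.0969]
ee_rot: [0.591, -0.59, 0.389, -0.389]
force: [0.6, -0.5, -2.0]
gripper_width: 0.0117
```

```bash

python3 -m creep '[[0,0,-0.01,0,0,0],[0,0,-0.01,0,0,0]]'; python3 -m creep '[[0,0,-0.01,0,0,0],[0,0,-0.01,0,0,0]]';  python3 -m creep '[[0,0,-0.01,0,0,0],[0,0,-0.01,0,0,0]]'
```

```text
time: 18.9
eef_pos: [0.4839, 0.2298, 0.0957]
ee_rot: [0.591, -0.591, 0.389, -0.389]
force: [0.0, -0.2, -3.1]
gripper_width: 0.0117
time: 19.1
eef_pos: [0.4841, 0.2298, 0.0954]
ee_rot: [0.591, -0.59, 0.388, -0.389]
force: [-1.3, -1.5, 5.5]
gripper_width: 0.0118
time: 19.3
eef_pos: [0.4842, 0.2298, 0.0953]
ee_rot: [0.591, -0.59, 0.388, -0.389]
force: [-4.6, -2.7, 12.4]
gripper_width: 0.0119
```

```bash

python3 -m creep '[[0,0,0.01,0,0,0],[0,0,0.01,0,0,0]]' - 20; python3 -m creep '[[0,0,0,0,0,0],[0,0,0,0,0,0],[0,0,0,0,0,0],[0,0,0,0,0,0],[0,0,0,0,0,0]]' 1;python3 -m creep '[[0,0,0.2,0,0,0],[0,0,0.6,0,0,0],[0,0,1,0,0,0],[0,0,1,0,0,0]]'; python3 - <<'E'
from h import *
w=cam('wrist','w15.png');s=cam('scene','s15.png')
a=cv2.imread('pics/s15.png');cv2.imwrite('pics/s15c.png',cv2.resize(a[90:280,200:430],None,fx=3.3,fy=3.1,interpolation=cv2.INTER_CUBIC))
x,e=barfit([(w,(254,200))],[.484,.229,.114,.4]);print(x,e)
E
```

```text
time: 19.5
eef_pos: [0.4841, 0.2298, 0.0954]
ee_rot: [0.591, -0.59, 0.388, -0.389]
force: [-2.2, -1.4, 8.2]
gripper_width: 0.0113
time: 20.0
eef_pos: [0.4839, 0.2298, 0.0945]
ee_rot: [-0.591, 0.591, -0.389, 0.389]
force: [-0.3, -0.2, -0.2]
gripper_width: 0.0829
time: 20.4
eef_pos: [0.4859, 0.2303, 0.1997]
ee_rot: [0.593, -0.588, 0.386, -0.391]
force: [-0.2, -0.1, -0.1]
gripper_width: 0.0855
[0.48378927 0.22695208 0.103306   0.40963221] 0.49926987022405905
```

View pics/w15.png

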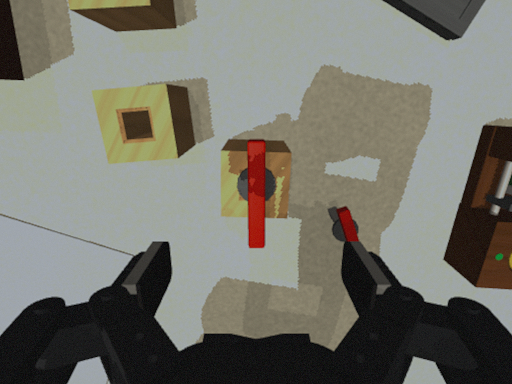

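View pics/s15c.png

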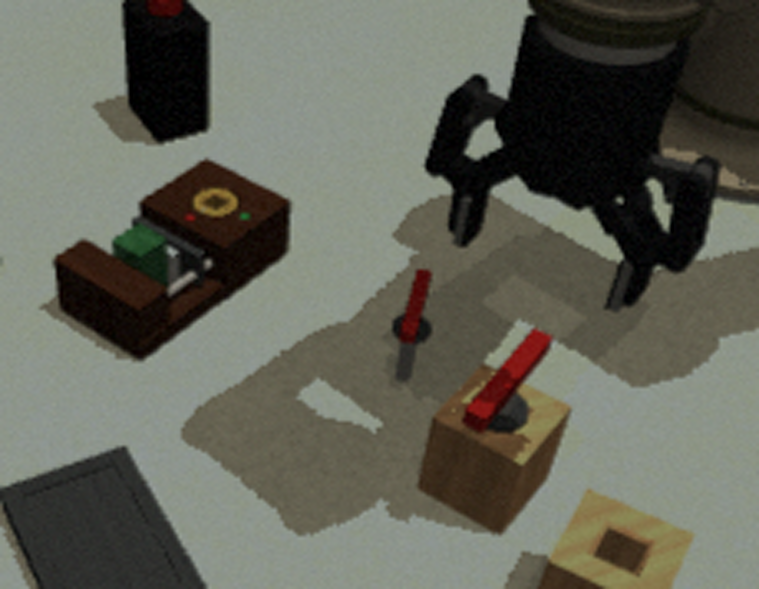

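The key is back in its holder with the collar on the wood. Before handing in, I'll check the head and jaw from the top camera, which is unobstructed once the arm lifts a little.

```bash
python3 -m creep '[[0,-0.3,0.3,0,0,0],[0,-0.7,0.5,0,0,0],[0,-1,0.5,0,0,0],[0,-1,0.5,0,0,0]]'; python3 - <<'E'
from h import *
w=cam('wrist','w16.png');t=cam('top','t16.png')
p=proj(w,[.5205,-.075,.06])[0];print(p)
x,y=int(max(0,min(p[0]-70,372))),int(max(0,p[1]-100))
a=cv2.resize(cv2.imread('pics/w16.png')[y:y+140,x:x+140],(560,560),interpolation=cv2.INTER_CUBIC);cv2.imwrite('pics/w16c.png',a)
print(x,y);np.savez('w16.npz',rvec=w['rvec'],tvec=w['tvec'])
E
```

```text
time: 20.9
eef_pos: [0.4838, 0.1271, 0.2437]
ee_rot: [-0.589, 0.59, -0.39, 0.389]
force: [-0.3, 1.1, -1.2]
gripper_width: 0.0851
[423.54437854 203.6951978 ]
353 103
```

View pics/w16c.png

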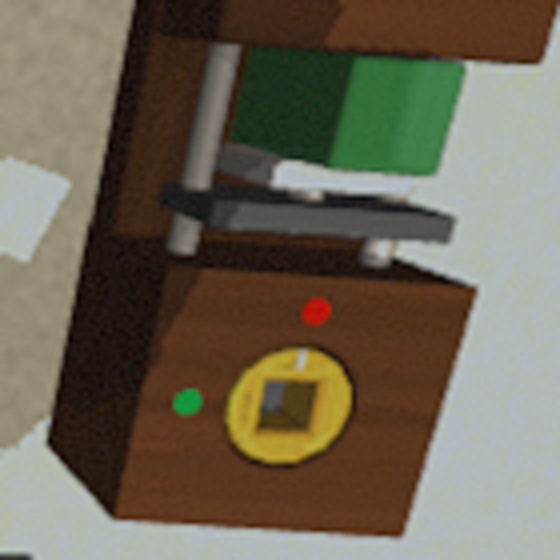

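View pics/t16.png

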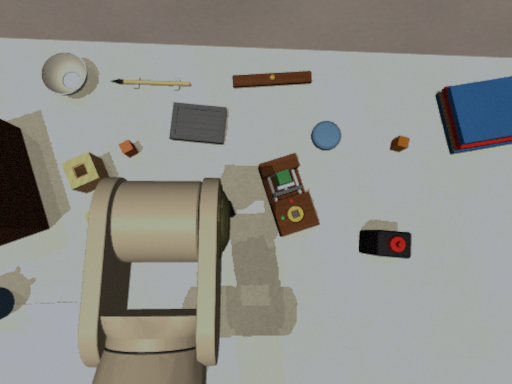

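The white line points at the red dot: head centre (290,405), line (302,358), dot (316,311) in the crop. The pad is against the stone, and the bystanders are where they were in the first top view.

```bash
python3 -c "
from rig import robot
print(robot.finish_job(), robot.get_obs()['time'])"
```

```text
the job is handed in; nothing more can be done
the job is handed in; nothing more can be done
```

I took the larger red key from the rightmost holder, seated it in the brass socket and turned it clockwise to the stop. I then stood it back in its holder and let go, and handed the job in at about 21 s of the 50 s allowed.

**Checks that agreed:**
- **Seating:** the key met the socket floor at the expected depth, tip about 18 mm down, with at most 24 N on the wrist.
- **Turn:** afterwards the white line lay within about 2–3° of the red dot.
- **Jaw:** the carriage had moved forward and the pad looked pressed against the stone. I judged this from the pictures and did not measure the contact.
- **Key in holder:** it met the wood at the original height, and the pictures show it upright with the collar on the block.
- **Surroundings:** the things visible in the last top view had not moved. The arm hid the two holders nearest the key in that view.

**What disagreed:**
- **Over-turn:** the hand turned about 20° further than the head position and 0.15 rad of play explain. The torque peaked at 0.88 N m, then dropped to about 0.55. The key hardly slipped in the grip (about 1°), so I think it was forced against the stop inside the socket.
- **Bar height:** the camera fits put the T bar at 0.101–0.108 m, against 0.114 m from the text. I went by the text, and the grasp bore it out.
- **Camera offset:** wrist camera positions were off by 1–3 mm, which was within the clearances.

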